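# Put the bench scraper on its rest, grip towards the baker

### The job

Put the bench scraper that lies to the right of the small wooden rest away on that rest: lay it flat and square in the middle of the board, with its wooden grip on the open side, nearer you, and its steel blade towards the raised guard rail. Let go of it there and leave the pastry brush, the cutter and the ramekins where they are.

Things in the scene. Friction and masses are not known exactly. Their poses are not given: they have to be found in the camera images.
- scraper: Bench scraper lying flat: thin steel blade, pale wooden grip along one edge; 101 (x) x 124 (y) x 20 mm, 0.12 kg. Origin: centre of its outline, on the underside. x points from blade to grip. The grip is a bar, x = 28 to 50 mm, 124 mm long along y, 20 mm high. The blade, 2 mm thick at the underside, reaches to x = -50 mm. Starts on the worktop, right of the rest.
- scraper_grip (a point): Middle of the scraper's wooden grip: 39 mm along +x of the scraper's frame, 10 mm above its underside.
- rest: Scraper rest, fixed: plain wooden board 150 x 150 mm, its top 12 mm above the worktop, a raised guard rail along one edge. Origin: centre of the board, at worktop level. x points across the board to the rail, which fills x = 63 to 75 mm over the full width, 10 mm higher than the board. The rail is on the side away from the robot; the board is turned by up to 0.3 rad.
- rest_middle (a point): Middle of the clear part of the board, on its top: x = -10 mm in the rest's frame, 12 mm above the worktop. The scraper's origin belongs here, its x axis pointing opposite to the rest's x axis. Beware: a fixed glass guard 0.40 m above the worktop covers all beyond x = 0.68 m, so swing the arm round close in.
- pastry_brush: Bystander: pastry brush, 38 x 195 x 14 mm, lying crosswise behind the rest and the scraper.
- cutter: Bystander: fluted metal pastry cutter ring, 70 mm across, 33 mm high, near the front edge of the worktop.
- ramekin: Bystander: the small white ramekin farther to the right, 66 mm across, 37 mm high, near the front edge of the worktop.
Not all that is in view belongs to the job. There is more than one size of the rest; the one meant has the size given above.

How it is judged:
By the outcome, as a careful person would: the job done as asked, in the order asked, and still so for the second after the job is handed in, with the robot touching nothing.
It also fails if it takes over 42 s, if anything falls off the work surface, if the arm or the gripper's body presses on something with over 40 N, if the wrist force passes 120 N, or if a joint passes its speed limit or range.

### The arm

A 6-joint arm with a two-finger parallel gripper is mounted at the origin on a cart in front of the work surface, level with it; the furniture and walls round the work are solid. World frame = base frame: x ahead of the robot, y to its left, z up, the work surface at z = 0. Lengths are in mm, angles in degrees, forces in N, time in s.
With the tool pointing down it reaches from about 350 to 850 mm from the base axis. Payload 8.1 kg.
Tool frame: the origin (TCP) lies on the centre line of the jaws, within the pads' length; the fingertips stand r.tip_extent ahead of it and the grasp point (between the pads) lies 8 mm behind it (r.tip_extent is the distance from the TCP to the fingertips, in mm); z points along the fingers, y is the direction in which the jaws open and shut (so a half turn about z gives the same grasp; the last joint's range is limited). The gripper opens to 85 mm and grips with 20 to 120 N. Pads are 22 mm wide; open, the fingers measure 114 mm over their backs; the gripper's body (76 mm by 85 mm) begins 54 mm behind the grasp point. The pads swing forward as they close: fully open they stand 13 mm farther back than shut.
Start: joints at [-80.638, 7.471, 85.268, -0, 87.261, -4.893], TCP at [147.765, -581.525, 242.292] pointing down, gripper open.
Joint ranges: [-169.43, 169.43], [-51.17, 129.36], [1.28, 143.12], [-76.62, 256.62], [0, 156.53], [-152.29, 152.29]. Speed limits (degrees/s): [136.94, 136.94, 159.86, 180, 180, 180].

### API

Orientations are given as [roll, pitch, yaw] about the fixed x, y, z axes, in that order (R = Rz(yaw) Ry(pitch) Rx(roll)).
In Python, from bench import sense, optics, hand_in, spotter, r gives the robot as it stands.
- The arm moves only by the tool apply_moves, never from a script. Its argument "series" is a list of rows, each a list of 3 entries, a list of its own where there are three numbers: the opening, from 0 (shut) to 1 (fully open), then the shift along the world's x, y, z in m, then the turn about the world's z in rad. In form: [[grip, [x, y, z], turn], ...]. A call has 1 to 5 rows; each row is the pose to reach, as a shift and turn from the pose measured when the call began; what a row does not reach only later rows make up. A row lasts 1/8 s, in which the tool goes at most 62.5 mm and 10.7 degrees, less where a joint would pass 70% of its speed; a pose out of reach is approached as far as the arm can. A call with a gripper value outside its range is refused whole. The fingers move at their own pace and stop on an object; "grip_force" is the grip in N (left out, the last holds). Time passes only in rows, so rows that repeat a pose let the fingers close. It gives the time, the measured TCP pose, the force and the opening at its end, in the units of the state.
- sense(): the state, without advancing time (a new reading comes with each control period).
- optics.snapshot(name): name is "scene" or "top" or "wrist"; returns a dict with "color" (384x512x3 uint8, blue, green, red), "intrinsics" (3x3 intrinsics, pixels), "rvec" (rotation vector, rad) and "tvec" (3), from world to camera coordinates, as OpenCV has them. Camera axes: x right, y down, z forward; pixel columns grow to the right and rows downward; lengths in mm; the calibration is good to about 2 mm. A picture is of the moment at which its call begins. There is no depth.
- hand_in(): hands the job in, once; it reports no verdict.
Trained networks look in a picture, given as the dict that the camera call returned (one of the last four; its "shot" number tells which), for a name from the list of things; names that differ only in an ending like _2 or _b are one class to them, and where a whole thing is asked for, a point or a joint stands for the part that bears it (a point fixed in the world has none). Each returns a list of dicts, best first, with "p" (0 to 1); they miss things now and then, are a little off and sometimes report something else, mostly with a low value. They report only what shows in the picture. A call takes as long as a camera call. They do not tell look-alikes from the thing itself.
- spotter.search_frame(picture, query): "xyz" ([x, y, z] in mm, in the coordinates of the camera as it stood for that picture, good to about 4 mm: the middle of the surface that is visible of it).
- spotter.masks_of(picture, query): "mask" (384x512 bool, what is visible of it).
The state is a dict: "time": time; "joint_pos": joint angles; "qd": joint speeds; "joint_efforts": joint torques, N m; "tool_pos": TCP position; "tcp_rot": TCP orientation; "ft_force": force on the tool from outside, world axes, zero at the start; "wrist_torque": the same for the moment, N m; "finger_gap": finger opening in mm.
Only numpy, scipy, OpenCV 4.12 (cv2) and the standard library are available. Lean on these libraries where they do the work, as an engineer would, in place of code of your own. Each camera call takes 0.05 s, during which the arm holds its last target.

## Working session

There is one attempt and no reset: what is moved stays moved. The work goes in short steps, Python scripts to look and compute and a tool call to move; the robot and the scene stay as the last step left them, time stands still between calls to the robot, and variables do not carry over. Pictures are saved under pics/ and viewed, and the job is handed in when it is done.

Besides the shell and the picture viewer there is one more tool, called after ">>>" as name([rows], argument=value, ...), one row to a line, values as JSON. apply_moves: Moves the arm, as the interface text tells. Its arguments: {"type":"object","properties":{"series":{"type":"array"},"grip_force":{"type":"number"}},"required":["series"]}

```bash
mkdir -p pics; ls; python3 - <<'E'
from bench import sense, optics, spotter, r
import cv2
s=sense(); print(s); print(r.tip_extent)
for n in ("scene","top"):
    p=optics.snapshot(n); cv2.imwrite(f"pics/{n}0.png",p["color"])
    R=cv2.Rodrigues(p["rvec"])[0]
    print(n,(-R.T@p["tvec"].ravel()))
    for q in ("scraper","rest","pastry_brush"):
        for d in spotter.search_frame(p,q): print(q,round(d["p"],2),(R.T@(d["xyz"]-p["tvec"].ravel())).round(1), (lambda v:(v[:2]/v[2]).round())(p["intrinsics"]@d["xyz"]))
E
```

```text
pics
{'time': 0.0, 'joint_pos': array([-8.06360849e+01,  7.51641730e+00,  8.53323678e+01, -2.78412959e-03,
        8.72607870e+01, -4.89419186e+00]), 'qd': array([-0.04600829, -0.01702356,  0.01869092, -0.07408706, -0.06773749,
       -0.00738091]), 'joint_efforts': array([ 1.42354472e-05, -5.69408727e+01, -5.00547695e+01, -2.25500463e-05,
        1.50930835e-02,  1.88823907e-05]), 'tool_pos': array([ 147.67775442, -580.97375943,  241.20116389]), 'tcp_rot': array([-1.79890590e+02, -6.57769109e-03,  1.42582364e+01]), 'ft_force': array([-0.20806586,  0.65175233, -0.60353388]), 'wrist_torque': array([0.00538772, 0.00445688, 0.03006709]), 'finger_gap': 85.24747412369985}
11.0
scene [   50.07142595 -1174.59960956   633.64470682]
scraper 0.61 [ 485.1 -468.8    4.9] [253. 220.]
rest 0.92 [ 480.  -658.4   11.5] [299. 268.]
rest 0.87 [ 505.2 -284.3   15.5] [225. 178.]
rest 0.26 [ 647.6 -417.    10.7] [297. 189.]
pastry_brush 0.61 [ 646.2 -413.9    8.8] [296. 190.]
top [ 392.08947995 -437.54050262 1028.51460553]
scraper 0.56 [ 481.8 -473.9    5. ] [278. 204.]
rest 0.94 [ 483.2 -654.2   11.3] [366. 202.]
rest 0.86 [ 513.9 -271.    13.9] [180. 189.]
rest 0.43 [ 325.6 -409.6    7.3] [248. 281.]
pastry_brush 0.71 [ 649.7 -410.2   12.5] [246. 124.]
pastry_brush 0.71 [ 329.  -269.    31.1] [177. 281.]
```

View pics/top0.png

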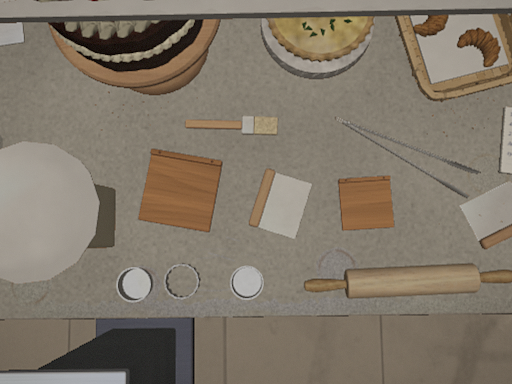

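View pics/scene0.png

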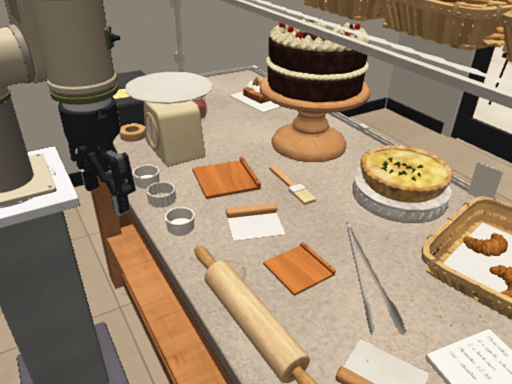

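```bash
cat > h.py <<'E'
from bench import sense, optics, spotter, r
import cv2, numpy as np
def w2p(p,X):
    return cv2.projectPoints(np.float64(X).reshape(-1,3),p["rvec"],p["tvec"],p["intrinsics"],None)[0].reshape(-1,2)
def p2w(p,uv,z):
    R=cv2.Rodrigues(p["rvec"])[0]; c=-R.T@p["tvec"].ravel()
    uv=np.float64(uv).reshape(-1,2)
    d=(R.T@np.linalg.inv(p["intrinsics"])@np.c_[uv,np.ones(len(uv))].T).T
    return c+d*((z-c[2])/d[:,2])[:,None]
E
python3 - <<'E'
from h import *
print([a for a in dir(r) if a[0]!='_'])
for n in("top","scene"):
    p=optics.snapshot(n)
    for q,z in(("rest",12),("scraper",5)):
        for d in spotter.masks_of(p,q):
            m=d["mask"].astype(np.uint8)
            c=max(cv2.findContours(m,0,2)[0],key=cv2.contourArea).reshape(-1,2)
            w=p2w(p,c,z)[:,:2]; rc=cv2.minAreaRect(w.astype(np.float32))
            print(n,q,round(d["p"],2),m.sum(),c.mean(0).round(),np.round(rc[0],1),np.round(rc[1],1),round(rc[2],1))
    if n=="top":
        im=p["color"][130:260,120:420]; cv2.imwrite("pics/crop1.png",cv2.resize(im,None,fx=2.6,fy=2.6,interpolation=cv2.INTER_CUBIC))
E
```

```text
['PlanningError', 'tip_extent']
top rest 0.94 5109 [181. 190.] [ 514.8 -271.4] [150.9 150. ] 79.0
top rest 0.71 2681 [365. 202.] [ 482.8 -654.1] [106.6 108.2] 2.9
top scraper 0.96 2841 [280. 203.] [ 483.8 -477.5] [103.2 125.9] 69.6
scene rest 0.75 1858 [225. 178.] [ 515.6 -270.4] [175.4 161.4] 79.9
scene rest 0.71 2106 [298. 267.] [ 481.  -658.4] [115.9 114.4] 5.0
scene rest 0.23 754 [179. 221.] [ 329.1 -392.2] [110.4  68.6] 68.8
scene scraper 0.62 1556 [256. 221.] [ 488.5 -468.3] [123.9 125.1] 70.6
```

View pics/crop1.png

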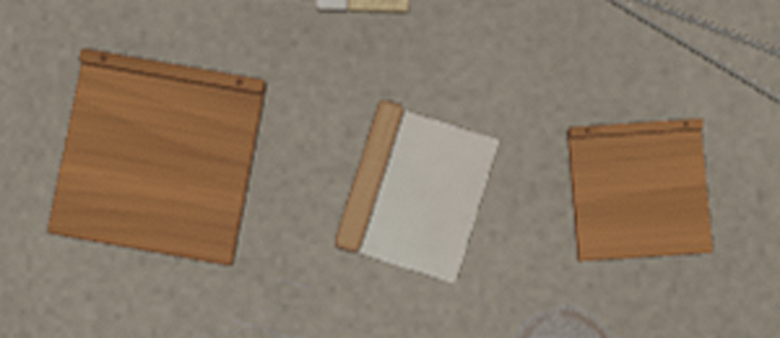

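Rests: A at px (181,190) measures 150 mm, B at (366,203) measures only 107 mm. A fits the given size, and the scraper at (280,203) (about 103 x 126 mm) lies just to its right, with its grip to the left. The crop shows A's rail on the far side. Next, a model fit for exact poses.

```bash
cat >> h.py <<'E'
from scipy.optimize import minimize
def box(x0,x1,y0,y1,z0,z1): return np.array([[x,y,z] for x in(x0,x1) for y in(y0,y1) for z in(z0,z1)],float)
REST=[box(-75,75,-75,75,0,12),box(63,75,-75,75,12,22)]
SCR=[box(-50.5,50,-62,62,0,2),box(28,50,-62,62,0,20)]
def sil(p,parts,x,y,a,z0=0):
    S=4; m=np.zeros((384*S,512*S),np.uint8); c,s=np.cos(a),np.sin(a)
    for b in parts:
        w=b@np.array([[c,-s,0],[s,c,0],[0,0,1]]).T+[x,y,z0]
        h=cv2.convexHull((( w2p(p,w)+.5)*S).astype(np.float32))
        cv2.fillConvexPoly(m,np.int32(np.round(h)),255)
    return cv2.resize(m,(512,384),interpolation=cv2.INTER_AREA)/255.
def fit(views,parts,x,y,deg,z0=0):
    ms=[(p,cv2.GaussianBlur(m.astype(float),(0,0),1)) for p,m in views]
    f=lambda v:sum(((cv2.GaussianBlur(sil(p,parts,v[0],v[1],v[2]/50,z0),(0,0),1)-m)**2).sum() for p,m in ms)
    v0=np.array([x,y,np.radians(deg)*50])
    res=minimize(f,v0,method="Nelder-Mead",options=dict(initial_simplex=np.vstack([v0,v0+[6,0,0],v0+[0,6,0],v0+[0,0,5]]),xatol=.05,fatol=.1))
    return res.x[0],res.x[1],np.degrees(res.x[2]/50),res.fun
def near(p,q,X):
    u=w2p(p,X)[0]; best=None
    for d in spotter.masks_of(p,q):
        yx=np.argwhere(d["mask"]).mean(0)
        if np.hypot(yx[1]-u[0],yx[0]-u[1])<15: return d["mask"]
E
python3 - <<'E'
from h import *
pt=optics.snapshot("top");ps=optics.snapshot("scene")
for q,P,X,a in(("rest",REST,[515,-271,12],-11),("scraper",SCR,[484,-477,5],70)):
    mt,ms=near(pt,q,X),near(ps,q,X)
    V=[(p,m) for p,m in((pt,mt),(ps,ms)) if m is not None]
    for v in V: print(q,np.round(fit([v],P,X[0],X[1],a),1))
    print(q,'both',np.round(fit(V,P,X[0],X[1],a),1))
E
```

```text
rest [ 514.4 -271.3  -10.5   18.1]
rest [ 513.  -265.7  -11.3   20.2]
rest both [ 514.2 -270.6  -10.8   81.6]
scraper [ 484.2 -477.1   71.3   32.1]
scraper [ 483.2 -475.4   71.4   73.3]
scraper both [ 483.6 -476.4   71.7  114.9]
```

>>> apply_moves([
  [1,[0.055,0.022,-0.01],-0.12],
  [1,[0.11,0.044,-0.025],-0.24],
  [1,[0.165,0.067,-0.04],-0.36],
  [1,[0.22,0.09,-0.055],-0.48],
  [1,[0.275,0.112,-0.07],-0.574],
], grip_force=60)

```text
time: 1.62
tool_pos: [424.5, -468.6, 172.1]
tcp_rot: [180.0, -0.0, -18.8]
ft_force: [0.8, -1.3, 0.9]
finger_gap: 85.3
```

>>> apply_moves([
  [1,[0.036,0.015,-0.03],0],
  [1,[0.072,0.029,-0.07],0.003],
  [1,[0.072,0.029,-0.07],0.003],
  [1,[0.072,0.029,-0.07],0.003],
])

```text
time: 2.12
tool_pos: [496.4, -439.9, 102.3]
tcp_rot: [180.0, -0.0, -18.6]
ft_force: [-0.0, -1.2, 0.3]
finger_gap: 85.4
```

```bash
python3 - <<'E'
from h import *
s=sense();print(s["tool_pos"],s["tcp_rot"],s["time"])
p=optics.snapshot("wrist");im=p["color"].copy()
a=np.radians(71.4);c,sn=np.cos(a),np.sin(a)
for b in SCR:
    w=b@np.array([[c,-sn,0],[sn,c,0],[0,0,1]]).T+[484,-476.7,0]
    for u in w2p(p,w):cv2.circle(im,tuple(int(k) for k in u),3,(0,0,255),1)
cv2.imwrite("pics/w1.png",im)
m=near(p,"scraper",[484,-477,5]); print(m is None)
for d in spotter.masks_of(p,"scraper"): print(d["p"],np.argwhere(d["mask"]).mean(0))
if m is not None: print(fit([(p,m)],SCR,484,-477,71))
E
```

```text
[ 496.38996753 -439.86241294  102.29353347] [ 1.79958408e+02 -1.25621526e-02 -1.86394289e+01] 2.125
False
0.93 [184.1063019  301.55397566]
(np.float64(483.23122078476837), np.float64(-476.87179725074725), np.float64(70.58527570600961), np.float64(618.5634405420801))
```

View pics/w1.png

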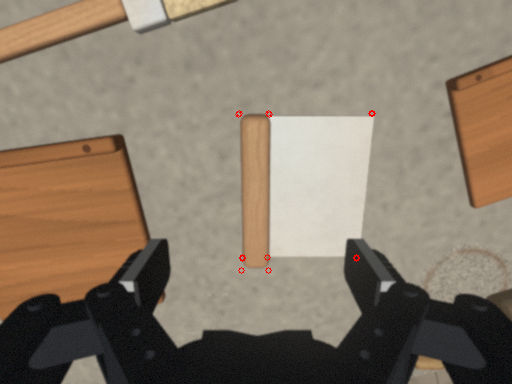

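The overlay of the fitted model sits on the scraper (grip at px 242–270, between fingers at about 165 and 348), so the pose holds. Descending.

>>> apply_moves([
  [1,[0,0,-0.03],0],
  [1,[0,0,-0.06],0],
  [1,[0,0,-0.08],0],
  [1,[0,0,-0.087],0],
  [1,[0,0,-0.087],0],
])

```text
time: 2.9
tool_pos: [496.4, -441.6, 17.6]
tcp_rot: [179.9, -0.2, -18.8]
ft_force: [0.2, -0.6, -0.5]
finger_gap: 85.1
```

>>> apply_moves([
  [0.5,[0,0,0],0],
  [0.1,[0,0,0],0],
  [0,[0,0,0],0],
  [0,[0,0,0],0],
  [0,[0,0,0],0],
])

```text
time: 3.52
tool_pos: [496.8, -441.8, 18.3]
tcp_rot: [179.9, -0.2, -18.8]
ft_force: [-0.4, 1.5, 5.3]
finger_gap: 20.4
```

>>> apply_moves([
  [0,[0,0,0],0],
  [0,[0,0,0.01],0],
  [0,[0,0,0.03],0],
  [0,[0,0,0.06],0],
  [0,[0,0,0.06],0],
])

```text
time: 4.15
tool_pos: [498.9, -444.0, 83.3]
tcp_rot: [179.7, -0.6, -18.8]
ft_force: [0.7, -0.7, -0.1]
finger_gap: 20.5
```

```bash
python3 - <<'E'
from h import *
s=sense();print(s["tool_pos"],s["tcp_rot"],s["ft_force"],s["finger_gap"])
p=optics.snapshot("wrist");cv2.imwrite("pics/w2.png",p["color"])
p=optics.snapshot("scene");cv2.imwrite("pics/s2.png",cv2.resize(p["color"][120:300,130:370],None,fx=3,fy=3))
E
```

```text
[ 498.90012858 -444.03649464   83.31842999] [179.65552956  -0.62997884 -18.75305058] [ 0.65849227 -0.74792537 -0.09781017] 20.45908032801134
```

View pics/w2.png

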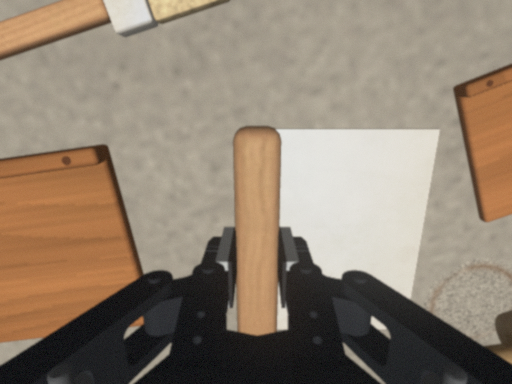

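View pics/s2.png

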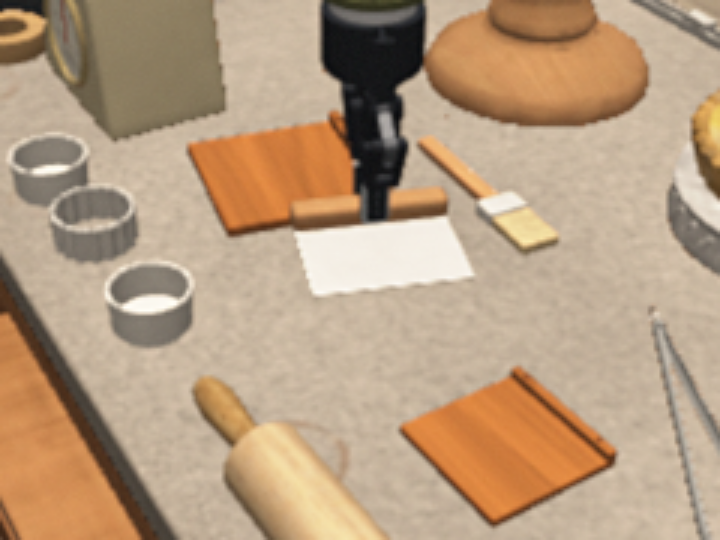

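Gripped and lifted, blade level: in the wrist view the bar spans px 235–280 between the pads. Swinging over to the rest while turning.

>>> apply_moves([
  [0,[-0.003,0.018,0.01],0.17],
  [0,[-0.006,0.036,0.015],0.34],
  [0,[-0.01,0.055,0.015],0.51],
  [0,[-0.013,0.075,0.015],0.68],
  [0,[-0.016,0.095,0.015],0.85],
])

```text
time: 4.88
tool_pos: [480.2, -345.9, 92.9]
tcp_rot: [179.9, -0.3, 30.3]
ft_force: [-0.0, -0.2, -1.0]
finger_gap: 20.4
```

>>> apply_moves([
  [0,[-0.004,0.02,0],0.18],
  [0,[-0.007,0.04,0],0.36],
  [0,[-0.01,0.06,0],0.54],
  [0,[-0.014,0.084,0],0.72],
  [0,[-0.014,0.084,0],0.857],
])

```text
time: 5.5
tool_pos: [465.0, -259.7, 91.3]
tcp_rot: [-179.9, -0.4, 79.7]
ft_force: [0.2, -0.2, -1.3]
finger_gap: 20.2
```

>>> apply_moves([
  [0,[0,0,-0.01],0],
  [0,[0,0,-0.025],0],
  [0,[0,0,-0.025],0],
])

```text
time: 5.88
tool_pos: [463.2, -258.8, 63.5]
tcp_rot: [-179.6, -0.5, 79.6]
ft_force: [-0.4, -0.6, -0.4]
finger_gap: 20.8
```

```bash
cat > chk.py <<'E'
from h import *
import sys
n=sys.argv[1]; z0=float(sys.argv[2])
s=sense();print(s["time"],s["tool_pos"],s["tcp_rot"],s["ft_force"],s["finger_gap"])
for c in("wrist","top","scene"):
    p=optics.snapshot(c);im=p["color"].copy()
    m=near(p,"scraper",[504,-269,z0+5])
    cs=[]
    if m is not None:
        f=fit([(p,m)],SCR,504,-269,169.4,z0);print(c,m.sum(),np.round(f,1))
    def draw(P,x,y,a,z,col):
        a=np.radians(a);cc,sn=np.cos(a),np.sin(a)
        for b in P:
            w=b@np.array([[cc,-sn,0],[sn,cc,0],[0,0,1]]).T+[x,y,z]
            h=cv2.convexHull((w2p(p,w)*16).astype(np.float32))
            if np.isfinite(h).all() and abs(h).max()<3e4: cv2.polylines(im,[np.int32(h)],True,col,1,shift=4)
    draw(REST,514.3,-270.8,-10.6,0,(0,255,0)); draw(SCR,504.5,-269,169.4,z0,(0,0,255))
    if c=="wrist": o=cv2.resize(im,None,fx=1.4,fy=1.4)
    elif c=="top": o=cv2.resize(im[120:260,100:300],None,fx=4,fy=4,interpolation=cv2.INTER_CUBIC)
    else: o=cv2.resize(im[110:260,130:330],None,fx=4,fy=4,interpolation=cv2.INTER_CUBIC)
    cv2.imwrite(f"pics/{n}_{c}.png",o)
E
python3 chk.py a 50
```

```text
5.875 [ 463.24827604 -258.78185566   63.47632667] [-179.64038886   -0.49331033   79.61124849] [-0.35431683 -0.55937102 -0.3721447 ] 20.778925226497144
top 1525 [ 505.7 -273.5  166.7 1499.6]
scene 801 [ 504.1 -267.7  167.3  100. ]
```

View pics/a_wrist.png

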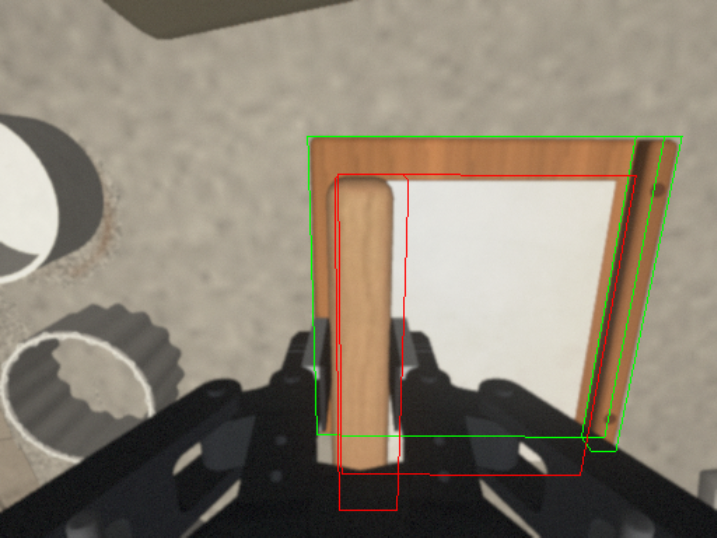

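View pics/a_top.png

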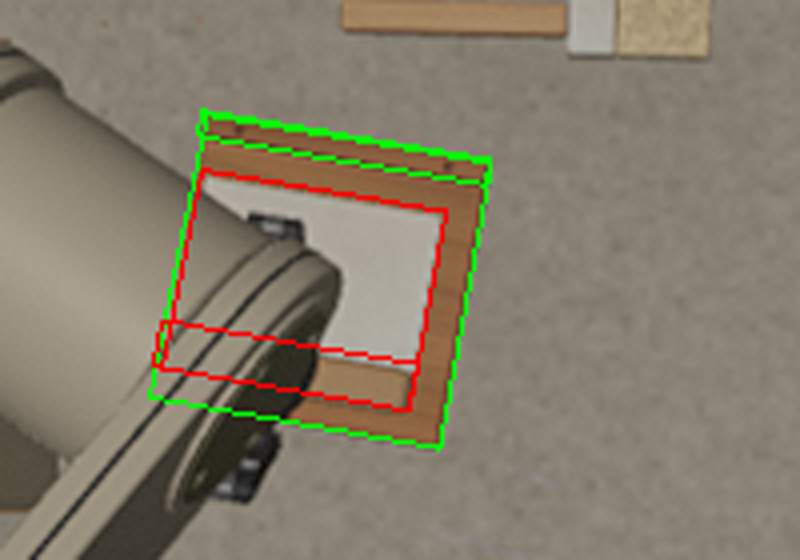

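View pics/a_scene.png

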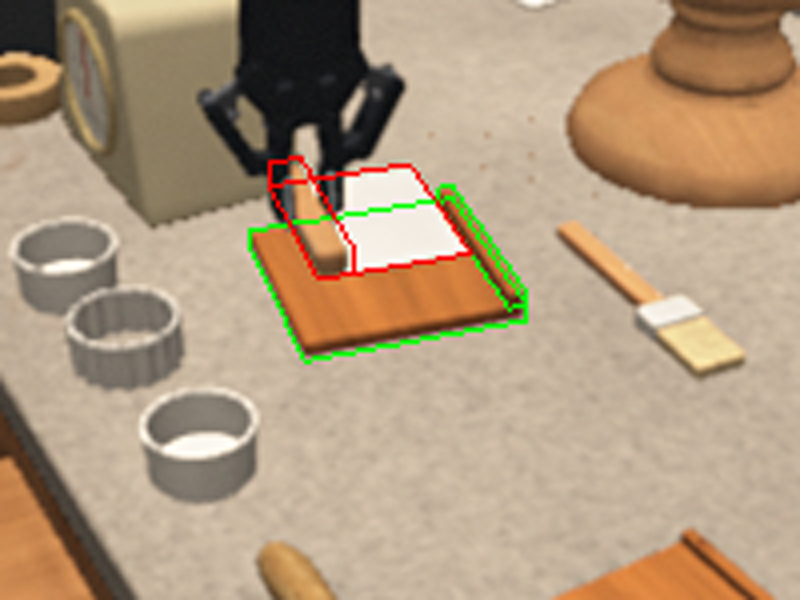

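>>> apply_moves([
  [0,[0.004,-0.002,0],-0.004],
  [0,[0.004,-0.0025,-0.015],-0.004],
  [0,[0.004,-0.0025,-0.028],-0.004],
  [0,[0.004,-0.0025,-0.028],-0.004],
])

```text
time: 6.68
tool_pos: [467.7, -261.5, 36.4]
tcp_rot: [-179.7, -0.5, 79.5]
ft_force: [0.1, -0.9, -0.6]
finger_gap: 20.4
```

```bash
python3 chk.py b 17
```

```text
6.675 [ 467.740142   -261.45737669   36.36309951] [-179.71570366   -0.4630308    79.47482787] [ 0.05486714 -0.86054032 -0.60460876] 20.36770036992744
scene 784 [ 513.2 -263.9  166.3  102.8]
```

View pics/b_wrist.png

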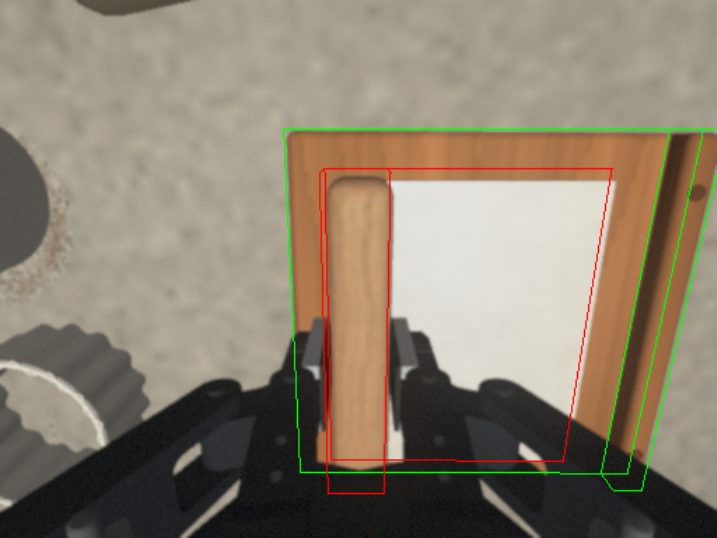

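View pics/b_top.png

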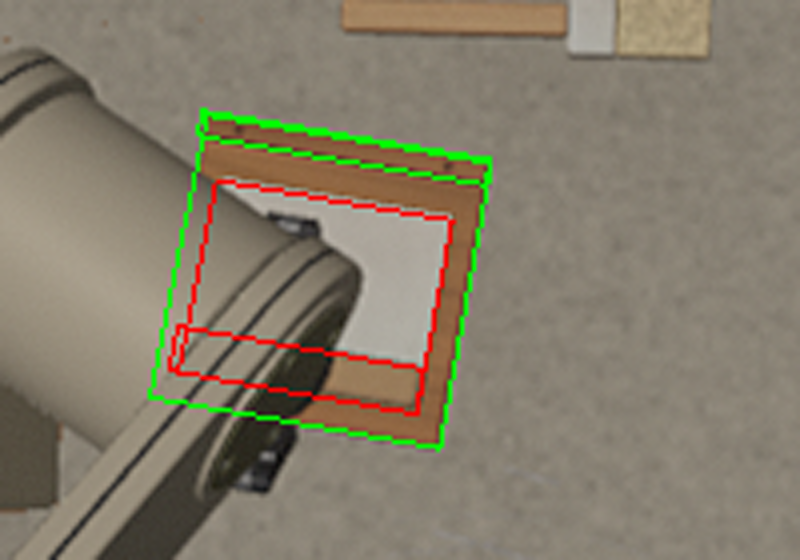

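View pics/b_scene.png

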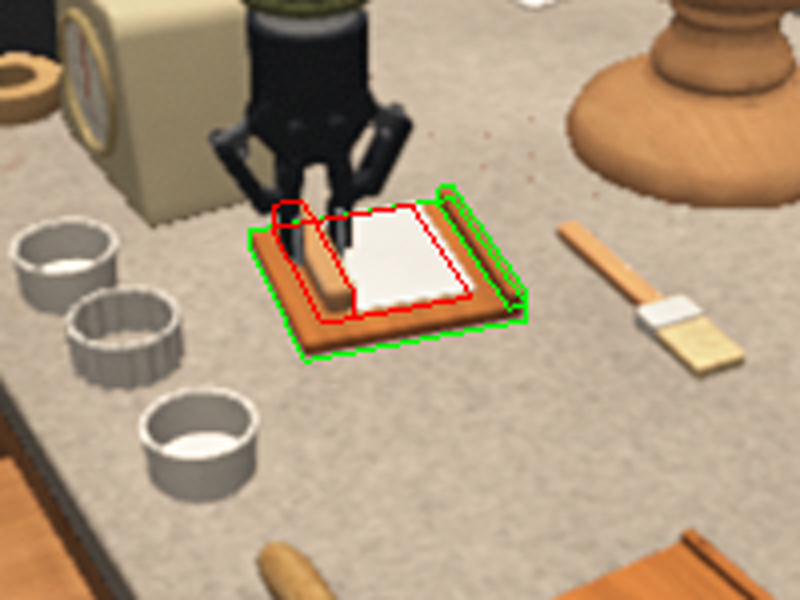

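Heights differ slightly from the guess and the arm blocks part of each view. The wrist view puts the scraper about 4 mm toward −y of the goal, and the top view about 2 mm toward +y. Dead reckoning lies between. I'll set it down, release and check with a clear view.

>>> apply_moves([
  [0,[-0.001,0.001,-0.002],0],
  [0,[-0.001,0.001,-0.004],0],
  [0,[-0.001,0.001,-0.006],0],
  [0,[-0.001,0.001,-0.006],0],
])

```text
time: 7.48
tool_pos: [468.5, -261.7, 33.0]
tcp_rot: [-180.0, -0.4, 79.5]
ft_force: [0.8, 0.6, -1.2]
finger_gap: 20.1
```

>>> apply_moves([
  [0,[-0.002,0.001,-0.001],0],
  [0,[-0.002,0.001,-0.002],0],
  [0,[-0.002,0.001,-0.003],0],
  [0,[-0.002,0.001,-0.003],0],
])

```text
time: 7.98
tool_pos: [466.5, -260.7, 30.3]
tcp_rot: [-180.0, -0.4, 79.5]
ft_force: [-2.0, 2.3, 2.4]
finger_gap: 20.6
```

>>> apply_moves([
  [0,[0,0,-0.001],0],
  [0,[0,0,-0.001],0],
])

```text
time: 8.22
tool_pos: [466.5, -260.7, 30.2]
tcp_rot: [-179.9, -0.4, 79.5]
ft_force: [-6.0, 3.9, 10.8]
finger_gap: 20.4
```

Resting on the board (about 11 N). Releasing and lifting straight up.

>>> apply_moves([
  [0.4,[0,0,0],0],
  [0.7,[0,0,0],0],
  [1,[0,0,0],0],
  [1,[0,0,0],0],
  [1,[0,0,0.03],0],
])

```text
time: 8.85
tool_pos: [464.4, -259.3, 57.8]
tcp_rot: [-179.6, -0.5, 79.5]
ft_force: [0.3, -0.3, 0.4]
finger_gap: 85.4
```

>>> apply_moves([
  [1,[0,0,0.05],0],
  [1,[0,0,0.1],0],
  [1,[-0.02,-0.06,0.13],0],
  [1,[-0.04,-0.12,0.15],0],
  [1,[-0.06,-0.18,0.15],0],
])

```text
time: 9.48
tool_pos: [408.4, -430.6, 209.9]
tcp_rot: [-179.8, -0.3, 79.5]
ft_force: [0.8, -0.3, 0.2]
finger_gap: 85.7
```

>>> apply_moves([
  [1,[-0.02,-0.06,0],0],
  [1,[-0.04,-0.12,0],0],
  [1,[-0.04,-0.12,0],0],
])

```text
time: 9.85
tool_pos: [365.6, -554.1, 208.5]
tcp_rot: [-179.7, -0.3, 79.3]
ft_force: [-0.0, 0.3, -0.3]
finger_gap: 85.6
```

```bash
python3 chk.py c 12
```

```text
9.85 [ 365.6045305  -554.06043123  208.45028241] [-179.74857451   -0.3474935    79.27774643] [-0.0362119   0.27655895 -0.30728048] 85.57608204020586
top 2802 [ 505.2 -270.6  169.6   51.1]
scene 873 [ 508.1 -264.6  167.3   42. ]
```

View pics/c_top.png

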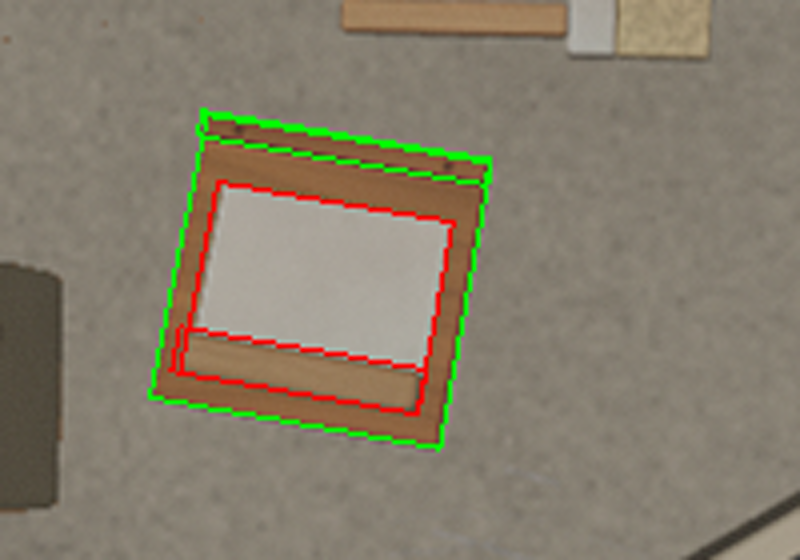

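View pics/c_scene.png

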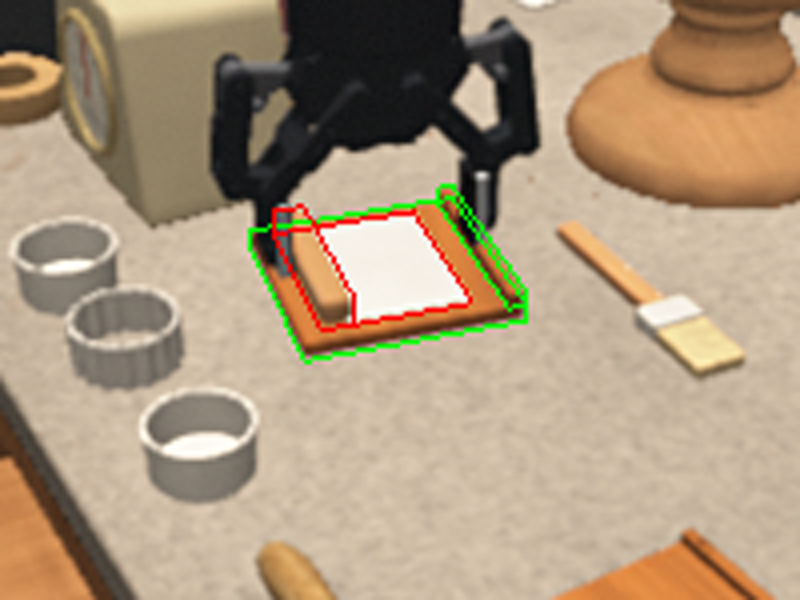

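```bash
python3 -c "
from bench import hand_in
print(hand_in())"
```

```text
the job is handed in; nothing more can be done
None
```

I laid the scraper flat on the 150 mm rest, with its grip towards the robot and its blade towards the rail, then let go and handed the job in at about 10 s. I chose the left-hand rest because the other one in view measured only about 107 mm.

- **Placement:** the unobstructed top-view fit after release puts the scraper at (505.2, −270.6) mm and 169.6°. The goal was (504.5, −269.0) mm and 169.4°, so it is within about 2 mm and 0.2°.
- **Disagreeing checks:** the scene-camera fit differs by about 6 mm and 2°. The gripper blocked part of that view, and that camera had also put the rest about 6 mm off in y, so I trusted the top view. While the scraper was still held, the wrist and top views also disagreed by a few millimetres.
- **Forces:** the highest force reading at the end of a move was about 11 N, when setting the scraper down.
- **Other objects:** the brush, cutter and ramekins look undisturbed in the final pictures, and the gripper is clear of everything. I checked this by eye rather than measuring their positions.

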